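Swap the curing trays

TASK

Only one tray of the two clear-covered curing slides may stand out at a time: first push the empty tray, which was left out, fully home; then hook a fingertip behind the upturned lip of the other tray, the one with the cream casting in it, and draw it all the way out to its stop. Work with the fingertips only: do not pinch either lip, do not touch or lift the casting, which stays in its tray, and leave the other things on the bench where they are. Finish clear of everything, with the empty tray home and the loaded one out.

Things in the scene. Friction and masses are not known exactly. Their poses are not given: they have to be found in the camera images.
- loaded_slide: Fixed curing slide (dark base, aluminium cheeks, clear acrylic cover) whose green tray holds the casting. 180 mm long (x), 110 mm wide (y). Origin on the bench; own x points to the slide's back, so the tray is drawn out along own -x. The cover spans own x -44 to +80 mm, top 43 mm high; the tray in front of it is open from above. Which slide stands left or right varies.
- empty_slide: The second slide, the same as loaded_slide in every measure, with nothing in its tray.
- loaded_tray (a joint): How far the loaded tray is drawn out, m: 0 = fully home, 0.11 = out against its stop; grows along the slide's own -x. Slides with about 2 N of friction and stays where it is left.
- empty_tray (a joint): The same for the empty tray; it starts 45 to 80 mm out.
- loaded_lip_top (a point): Middle of the upper edge of the inner (cover-side) face of the loaded tray's lip; moves with the tray. The lip is an upright plate 90 mm wide (own y), 8 mm thick (its blue front lies 8 mm to own -x of this point), top 45 mm over the bench. Behind it (own +x) is a free finger well 65 x 90 mm, floor 11 mm over the bench, then a low rib (19 mm high) and the casting's pocket.
- empty_lip_top (a point): The same point on the empty tray's lip.
- loaded_pocket (a point): Centre of the floor of the loaded tray's pocket (101 x 82 mm inside, rim 8 mm high); moves with the tray.
- casting: Cream resin disc, 71 x 65 x 13 mm, loose in the loaded tray's pocket, under the clear cover at the start; origin at the centre of its underside.
- pattern: White round pattern plate with a blue part on it, 61 mm across, 12 mm high, loose on the bench nearer the robot; origin at the centre of its underside. A bystander.
- cup: Green mixing cup, 62 mm across, 56 mm high, loose on the bench left of the slides; origin at the centre of its underside. A bystander.
- masking_tape: Roll of masking tape, 90 mm across, 20 mm high, lying loose on the bench nearer the robot; origin at the centre of its underside. A bystander.

How it is judged:
On the way, in this order (a step that is already met when the one before it is completed fails the run):
1. the empty tray is pushed home while the loaded one is still in (value of joint empty_tray below 0.006 m and value of joint loaded_tray below 0.03 m), for 0.2 s.
2. a finger draws the loaded tray by the inner face of its lip (value of joint loaded_tray above 0.03 m and contact force between the fingers and loaded_tray_c0 above 0.5 N), for 0.05 s.
At the end, for the whole second after the job is handed in: The loaded tray is out to within 7 mm of its stop (110 mm), the empty tray is home to within 6 mm, and the casting lies flat and at rest in its pocket, within 30 mm of the pocket's centre (value of joint loaded_tray above 0.103 m and value of joint empty_tray below 0.006 m and horizontal distance between casting and loaded_pocket below 0.03 m and height (world z) of casting below 0.016 m and angle between casting's own z axis and vertical below 0.1 rad and linear speed of casting below 0.01 m/s); the robot touches nothing.
It fails at once if both trays stand out at once (loaded more than 30 mm while the empty one is more than 15 mm out) (value of joint loaded_tray above 0.03 m and value of joint empty_tray above 0.015 m).
It fails at once if a tray's lip is pinched (pressed on its front and back at once) ((contact force between the fingers and loaded_tray_c0 above 1.5 N and contact force between the fingers and loaded_tray_c1 above 1.5 N) or (contact force between the fingers and empty_tray_c0 above 1.5 N and contact force between the fingers and empty_tray_c1 above 1.5 N)).
It fails at once if the fingers touch the casting (contact force between the fingers and casting above 0.5 N).
It fails at once if the casting is lifted (height (world z) of casting above 0.03 m).
It fails at once if a bystander is moved more than 20 mm (distance of any of pattern, cup, masking_tape from where it was at the start of the episode above 0.02 m).
It also fails if it takes over 42 s, if anything falls off the work surface, if the arm or the gripper's body presses on something with over 40 N, if the wrist force passes 120 N, or if a joint passes its speed limit or range.

ROBOT

A 6-joint arm with a two-finger parallel gripper is mounted at the origin on a cart in front of the work surface, level with it; the furniture and walls round the work are solid. World frame = base frame: x ahead of the robot, y to its left, z up, the work surface at z = 0. Lengths are in m, angles in rad, forces in N, time in s.
With the tool pointing down it reaches from about 0.225 to 0.875 m from the base axis. Payload 3.4 kg.
Tool frame: the origin (TCP) lies at the very end of the fingers, on their centre line; the grasp point (between the pads) lies 19 mm behind it; z points along the fingers, y is the direction in which the jaws open and shut (so a half turn about z gives the same grasp; the last joint's range is limited). The gripper opens to 85 mm and grips with 20 to 120 N. Pads are 22 mm wide; open, the fingers measure 114 mm over their backs; the gripper's body (76 mm by 85 mm) begins 54 mm behind the grasp point. The pads swing forward as they close: fully open they stand 13 mm farther back than shut.
Start: joints at [-0.121, 0.276, 1.505, -0, 1.361, -0.121], TCP at [0.575, -0, 0.196] pointing down, gripper open.
Joint ranges: [-2.89, 2.89], [-0.75, 2.08], [0.22, 2.7], [-1.18, 4.32], [0.11, 2.71], [-2.7, 2.7]. Speed limits (rad/s): [2.57, 2.57, 3.14, 3.14, 3.14, 3.14].

INTERFACE

Orientations are given as a unit quaternion [w, x, y, z].
In Python, from rig import get_state, get_image, camera_model, sign_off gives the robot as it stands. The module is installed in compiled form; this text tells all that it offers.
- The arm moves only by the tool drive_tool, never from a script. Its argument "motion" is text: rows parted by semicolons, each of 7 numbers parted by spaces: the turn, a rotation vector about the tool's x, y, z in degrees, then the shift along the tool's x, y, z in m, then the opening in per cent of the stroke, from 0 (shut) to 100 (fully open). In form: wx wy wz tx ty tz hand; .... A call has 1 to 12 rows; each row shifts and turns the pose as measured when the row begins, along the tool's axes as they then stand; what a row does not reach is not made up. A row lasts 1/8 s, in which the tool goes at most 62.5 mm and 10.7 degrees, less where a joint would pass 70% of its speed; a pose out of reach is approached as far as the arm can. A call is refused whole if a number of a shift passes 0.0625 or a number of a turn 10.7, either way. A call with a gripper value outside its range is refused whole. The fingers move at their own pace and stop on an object; "newtons" is the grip in N (left out, the last holds). Time passes only in rows, so rows that do not move let the fingers close. It gives the time, the measured TCP pose, the force and the opening at its end, in the units of the state.
- get_state(): the state, without advancing time (a new reading comes with each control period).
- get_image(name): name is "scene" or "side" or "wrist"; returns (picture, depth): 400x640x3 uint8, red, green, blue; 400x640 float32, m along the optical axis (not along the pixel's ray), 0 where there is no reading.
- camera_model(name): a dict with "camera_matrix" (3x3 intrinsics, pixels), "D" ([k1, k2, p1, p2, k3] as OpenCV has them; the pictures are not rectified), "cam_to_world" (4x4, takes a point from camera to world coordinates); the wrist camera has in their place "T_tool_cam" (4x4, takes a point from camera to tool coordinates, whose origin is the TCP and whose axes are the flange's). Camera axes: x right, y up, looking along -z (the intrinsics and any distortion apply to the point x, -y, -z); pixel columns grow to the right and rows downward; lengths in m; the calibration is good to about 2 mm. A picture is of the moment at which its call begins: read the wrist's pose just before it. camera_model takes no time and is no camera call.
- sign_off(): hands the job in, once; it reports no verdict.
The state is a dict: "clock": time; "qpos": joint angles; "qd": joint speeds; "effort": joint torques, N m; "position": TCP position; "ee_rot": TCP orientation; "contact_force": force on the tool from outside, world axes, zero at the start; "moment": the same for the moment, N m; "width": finger opening in m.
Only numpy, scipy, OpenCV 4.12 (cv2) and the standard library are available. Lean on these libraries where they do the work, as an engineer would, in place of code of your own. Each camera call takes 0.05 s, during which the arm holds its last target.

## Working session

There is one attempt and no reset: what is moved stays moved. The work goes in short steps, Python scripts to look and compute and a tool call to move; the robot and the scene stay as the last step left them, time stands still between calls to the robot, and variables do not carry over. Pictures are saved under pics/ and viewed, and the job is handed in when it is done.

Besides the shell and the picture viewer there is one more tool, called after "Emit:" as name(argument=value, ...) on one line, values as JSON. drive_tool: Moves the arm, as the interface text tells. Its arguments: {"type":"object","properties":{"motion":{"type":"string"},"newtons":{"type":"number"}},"required":["motion"]}

```bash
mkdir -p pics; ls
cat > h.py <<'E'
import numpy as np, cv2
from rig import *
def save(n,im): cv2.imwrite('pics/'+n+'.png',im[:,:,::-1])
E
python3 - <<'E'
from h import *
s=get_state();print(s)
for n in ("scene","side","wrist"):
    im,d=get_image(n);save(n+'0',im);np.save('pics/'+n+'0d.npy',d);print(n,camera_model(n))
E
```

```text
pics
{'clock': 0.0, 'qpos': array([-1.20989747e-01,  2.76606520e-01,  1.50608790e+00, -1.32158824e-05,
        1.36070518e+00, -1.20998158e-01]), 'qd': array([-0.00024818,  0.000161  ,  0.00057899,  0.00055713, -0.00016707,
        0.00048286]), 'effort': array([ 6.20495921e-04, -4.16768074e+01, -2.45808578e+01, -1.52056768e-04,
        1.11346930e-02,  1.69860516e-05]), 'position': array([5.74429177e-01, 6.47007866e-05, 1.94951221e-01]), 'ee_rot': array([-7.07305668e-04,  7.07102540e-01,  7.07110445e-01, -5.62159236e-04]), 'contact_force': array([-0.22484676,  0.14725258,  0.07824623]), 'moment': array([-0.0304992 ,  0.04117648,  0.02543524]), 'width': 0.08528250037984282}
scene {'camera_matrix': array([[361.85202414,   0.        , 320.66897907],
       [  0.        , 361.85202414, 193.57823458],
       [  0.        ,   0.        ,   1.        ]]), 'D': array([0.02327859, 0.        , 0.        , 0.        , 0.        ]), 'cam_to_world': array([[-0.89365414,  0.26716877, -0.36055947,  0.248055  ],
       [-0.44859161, -0.55361564,  0.70162333,  0.86206685],
       [-0.01215951,  0.78
[... 530 characters left out ...]
41688934,  0.48222108],
       [ 0.        ,  0.        ,  0.        ,  1.        ]])}
wrist {'camera_matrix': array([[309.61681687,   0.        , 323.50602398],
       [  0.        , 309.61681687, 200.63649847],
       [  0.        ,   0.        ,   1.        ]]), 'D': array([-0.01479814,  0.        ,  0.        ,  0.        ,  0.        ]), 'T_tool_cam': array([[ 4.83148219e-04,  9.49907051e-01,  3.12532176e-01,
         7.88581925e-02],
       [ 9.99999883e-01, -4.48667125e-04, -1.82240746e-04,
        -5.42877985e-04],
       [-3.28888565e-05,  3.12532228e-01, -9.49907156e-01,
        -1.77071183e-01],
       [ 0.00000000e+00,  0.00000000e+00,  0.00000000e+00,
         1.00000000e+00]])}
```

View pics/scene0.png

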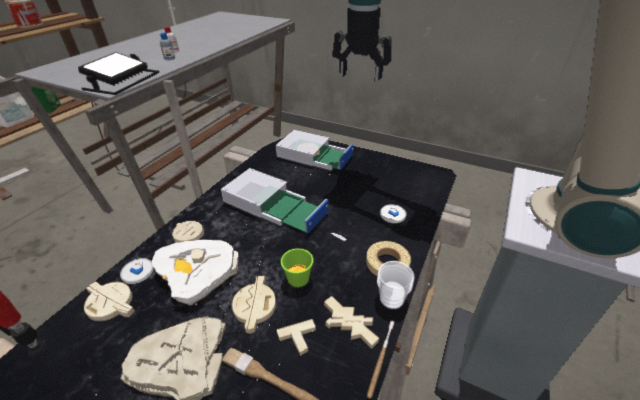

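View pics/side0.png

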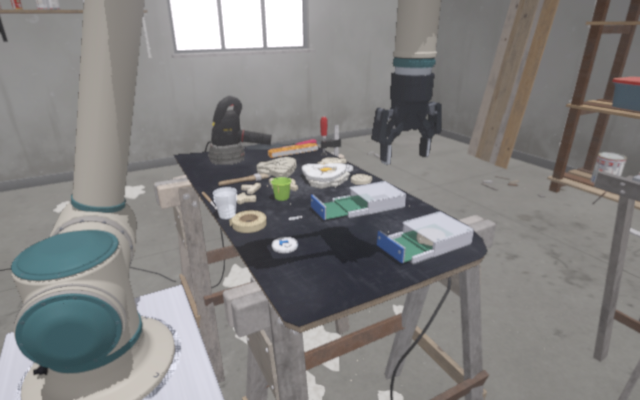

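View pics/wrist0.png

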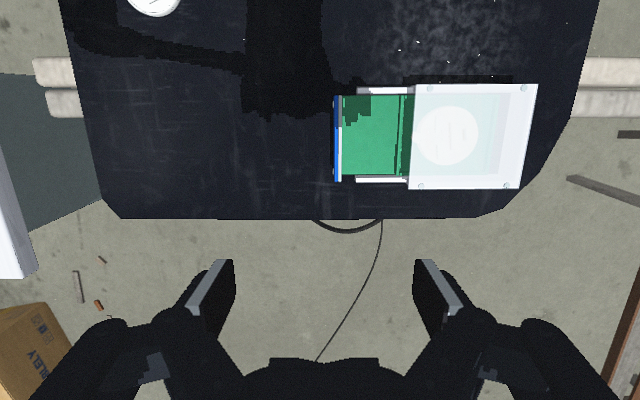

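```bash
cat >> h.py <<'E'
def bp(n,uv,d=None,z=None,T=None):
    """world points from pixels; by depth or plane z"""
    m=camera_model(n)
    if T is None: T=m['cam_to_world']
    uv=np.asarray(uv,float).reshape(-1,1,2)
    p=cv2.undistortPoints(uv,m['camera_matrix'],m['D']).reshape(-1,2)
    r=np.c_[p[:,0],-p[:,1],-np.ones(len(p))]
    if z is None:
        return (r*np.asarray(d).reshape(-1,1))@T[:3,:3].T+T[:3,3]
    w=r@T[:3,:3].T; return T[:3,3]+w*((z-T[2,3])/w[:,2])[:,None]
def wristT(s):
    from scipy.spatial.transform import Rotation as R
    q=s['ee_rot'];A=np.eye(4);A[:3,:3]=R.from_quat([q[1],q[2],q[3],q[0]]).as_matrix();A[:3,3]=s['position']
    return A@camera_model('wrist')['T_tool_cam']
def crop(n,src,x0,x1,y0,y1,f):
    im=cv2.imread('pics/'+src+'.png')[y0:y1,x0:x1];cv2.imwrite('pics/'+n+'.png',cv2.resize(im,None,fx=f,fy=f,interpolation=cv2.INTER_NEAREST))
E
python3 - <<'E'
from h import *
crop('sc_c','scene0',210,370,120,240,5)
crop('si_c','side0',300,480,170,270,4)
crop('wr_c','wrist0',320,550,70,200,3)
for n in("scene","side","wrist"):
    im=cv2.imread(f'pics/{n}0.png');d=np.load(f'pics/{n}0d.npy')
    b,g,r=[im[:,:,i].astype(int) for i in range(3)]
    m=((b>90)&(b>g*1.3)&(b>r*1.7)).astype(np.uint8)
    k,l,st,c=cv2.connectedComponentsWithStats(m)
    T=wristT(get_state()) if n=='wrist' else None
    for i in range(1,k):
        if st[i,4]<25: continue
        v,u=np.where(l==i);P=bp(n,np.c_[u,v],d[v,u],T=T)
        print(n,st[i],np.median(P,0).round(4),np.percentile(P,2,0).round(3),np.percentile(P,98,0).round(3), np.polyfit(P[:,1],P[:,0],1).round(4))
E
```

```text
scene [161  33   6   6  30] [ 1.728  -0.4231  0.1204] [ 1.715 -0.576  0.068] [ 1.91  -0.413  0.131] [-1.1772  1.2308]
scene [343 144  10  12  28] [0.5851 0.0251 0.0435] [0.584 0.002 0.035] [0.587 0.063 0.047] [-0.0073  0.5853]
scene [306 199  22  33  96] [0.5429 0.314  0.0418] [0.538 0.264 0.021] [0.548 0.351 0.046] [0.093 0.514]
scene [389 211   9   5  27] [0.3912 0.2035 0.0119] [0.384 0.197 0.009] [0.403 0.211 0.013] [-0.1099  0.4149]
scene [130 268  13   6  48] [0.8035 0.5997 0.0118] [0.796 0.59  0.009] [0.817 0.604 0.014] [0.4983 0.5068]
side [311 195  13  24 145] [0.5413 0.303  0.0263] [0.536 0.26  0.01 ] [0.545 0.346 0.046] [0.5024 0.3884]
side [377 232  26  31 363] [0.5846 0.0365 0.0263] [ 0.583 -0.005  0.001] [0.592 0.082 0.045] [0.5009 0.5657]
wrist [334  95   5  87 346] [0.5864 0.04   0.0439] [ 0.584 -0.005  0.042] [0.589 0.081 0.046] [-0.0139  0.5869]
```

View pics/sc_c.png

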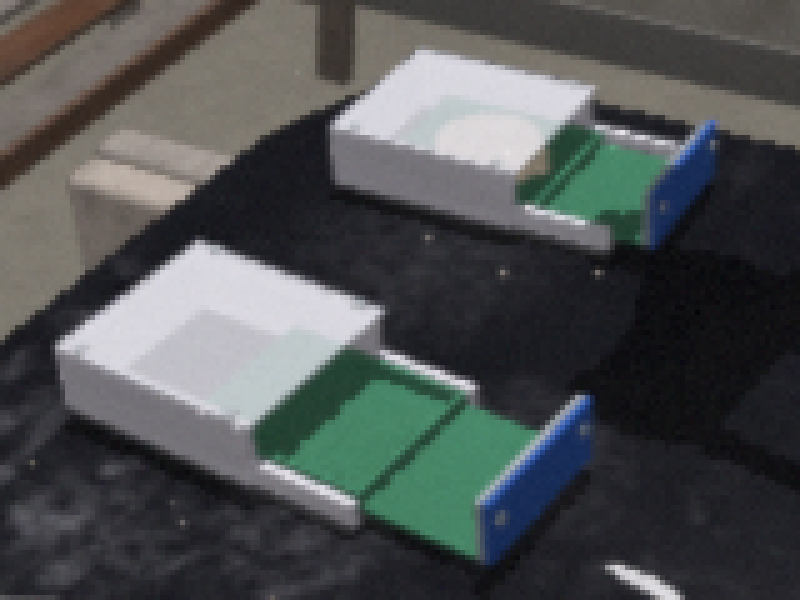

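View pics/si_c.png

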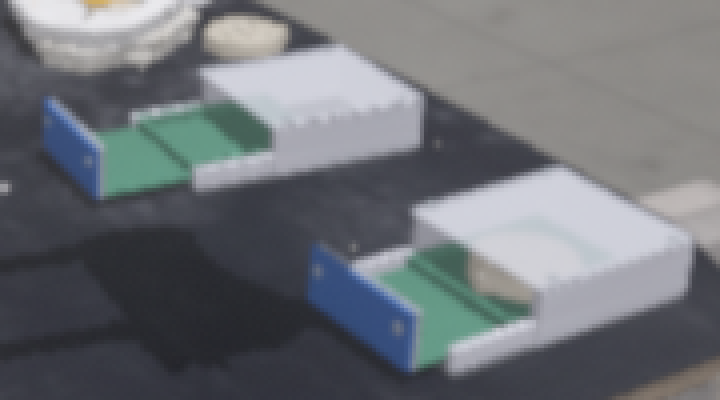

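View pics/wr_c.png

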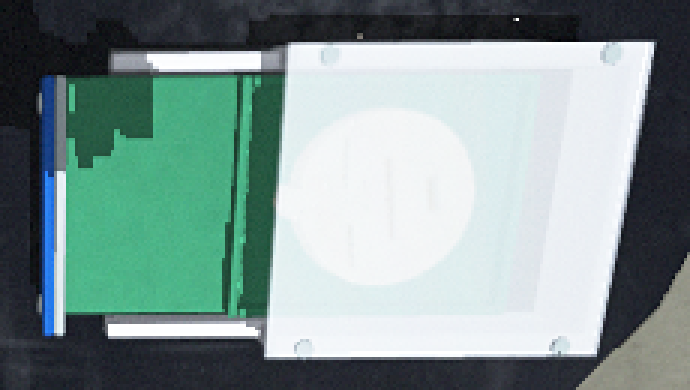

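Emit:
drive_tool(motion="0 0 0 0.05 -0.013 0 0; 0 0 0 0.05 -0.013 0 0; 0 0 0 0.05 -0.013 0 0; 0 0 0 0.05 -0.013 0 0; 0 0 0 0.05 -0.013 0 0; 0 0 0 0.05 -0.013 0 0; 0 0 0 0 0 0 0; 0 0 0 0 0 0 0", newtons=30)

```text
clock: 1.15
position: [0.4946, 0.3077, 0.1919]
ee_rot: [-0.001, 0.708, 0.706, -0.002]
contact_force: [-0.9, -0.3, -0.3]
width: -0.0001
```

Run:
```python
from h import *
s=get_state();print(s['clock'],s['position'],s['ee_rot'],s['width'])
n='wrist';im,d=get_image(n);save('wrist1',im);T=wristT(s);np.savez('pics/w1.npz',d=d,T=T)
im=im[:,:,::-1];b,g,r=[im[:,:,i].astype(int) for i in range(3)]
m=((b>90)&(b>g*1.3)&(b>r*1.7)).astype(np.uint8)
k,l,st,c=cv2.connectedComponentsWithStats(m)
for i in range(1,k):
    if st[i,4]<25: continue
    v,u=np.where(l==i);P=bp(n,np.c_[u,v],d[v,u],T=T)
    print(n,st[i],np.median(P,0).round(4),np.percentile(P,2,0).round(3),np.percentile(P,98,0).round(3), np.polyfit(P[:,1],P[:,0],1).round(4))
```

```text
1.15 [0.49459299 0.30765481 0.19191631] [-0.00109824  0.70808265  0.70612536 -0.0021762 ] -6.818882208233231e-05
wrist [360 134  18  85 623] [0.543  0.3074 0.0417] [0.538 0.262 0.012] [0.548 0.348 0.045] [0.0537 0.5263]
wrist [239 245  19  14 149] [0.3932 0.2    0.011 ] [0.384 0.192 0.007] [0.407 0.207 0.013] [0.511  0.2923]
```

View pics/wrist1.png

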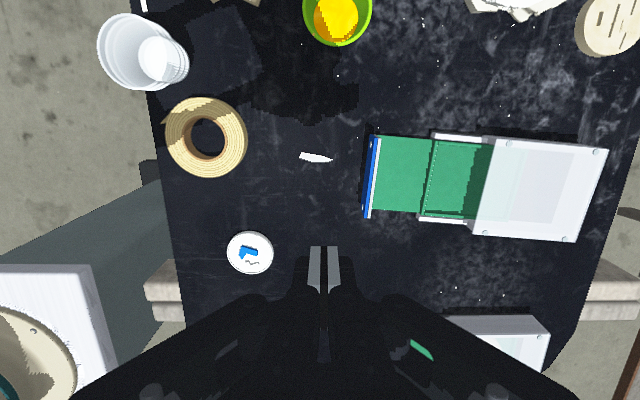

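Run:
```python
from h import *
for f,src in(('w1','wrist1'),):
    z=np.load(f'pics/{f}.npz');d,T=z['d'],z['T']
    im=cv2.imread(f'pics/{src}.png').astype(int)
    b,g,r=im[:,:,0],im[:,:,1],im[:,:,2]
    m=((b>90)&(b>g*1.3)&(b>r*1.7)); m[:,:340]=0
    v,u=np.where(m);P=bp('wrist',np.c_[u,v],d[v,u],T=T)
    P=P[P[:,2]>.040]
    a=np.polyfit(P[:,1],P[:,0],1);print(a,np.degrees(np.arctan(a[0])),P[:,1].min(),P[:,1].max())
    # cover corner screws etc.
    for uv in [(484,136),(606,149),(576,241),(469,229),(380,134),(371,218)]:
        print(uv,bp('wrist',[uv],z=.043 if uv[0]>400 else .045,T=T).round(4))
# loaded: white edges
d=np.load('pics/wrist0d.npy')
```

```text
[0.03015187 0.53407574] 1.7270519243152644 0.259523899218044 0.3867820909202517
(484, 136) [[0.6603 0.3496 0.043 ]]
(606, 149) [[0.7927 0.3364 0.043 ]]
(576, 241) [[0.7877 0.2292 0.043 ]]
(469, 229) [[0.6598 0.2447 0.043 ]]
(380, 134) [[0.5517 0.3518 0.045 ]]
(371, 218) [[0.5466 0.2591 0.045 ]]
```

Emit:
drive_tool(motion="0 0 0 -0.006 0 0.05 0; 0 0 0 -0.003 0 0.05 0; 0 0 0 0 0 0.045 0; 0 0 0 0 0 0.02 0; 0 0 0 0 0 0 0")

```text
clock: 1.82
position: [0.4986, 0.2916, 0.0242]
ee_rot: [0.0, 0.712, 0.702, -0.0]
contact_force: [0.1, 0.3, 1.1]
width: 0.0001
```

Emit:
drive_tool(motion="0 0 0 0.003 0.01 0 0; 0 0 0 0.003 0.01 0 0; 0 0 0 0 0.01 0 0; 0 0 0 0 0.01 0 0; 0 0 0 0 0.01 0 0; 0 0 0 0 0 0 0")

```text
clock: 2.58
position: [0.5573, 0.2974, 0.0289]
ee_rot: [0.002, 0.713, 0.702, 0.004]
contact_force: [0.1, 0.1, 0.5]
width: 0.0001
```

Run:
```python
from h import *
s=get_state();print(s['clock'],s['position'],s['contact_force'])
im,d=get_image('scene');save('scene1',im);crop('sc1','scene1',210,370,120,240,5)
```

```text
2.575 [0.55728096 0.29743376 0.02892634] [0.11892067 0.1043604  0.46104236]
```

View pics/sc1.png

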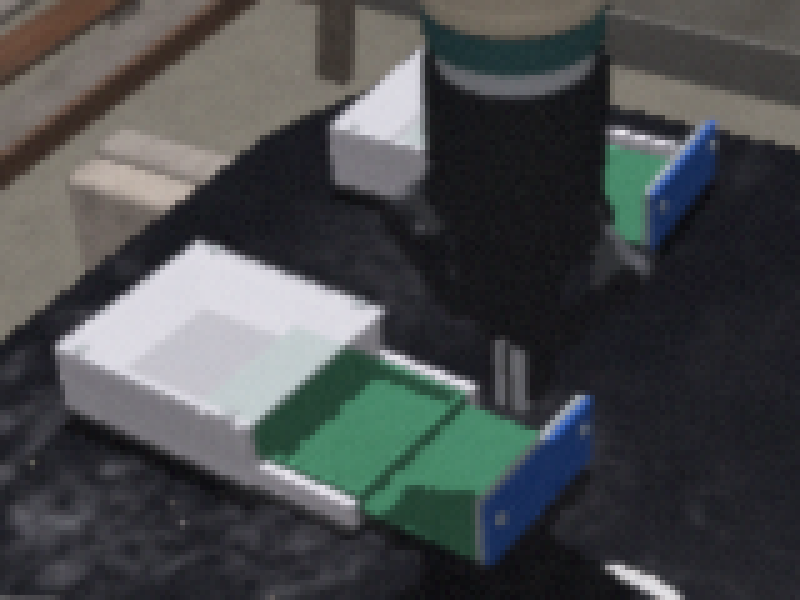

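Run:
```python
from h import *
def proj(n,P):
    m=camera_model(n);T=np.linalg.inv(m['cam_to_world']);p=(T[:3,:3]@np.asarray(P,float).T).T+T[:3,3]
    q=p*[1,-1,-1];return cv2.projectPoints(q.reshape(-1,1,3),np.zeros(3),np.zeros(3),m['camera_matrix'],m['D'])[0].reshape(-1,2)
P=[[.557,.297,.029],[.549,.3055,.045],[.552,.35,.045],[.546,.26,.045],[.593,.038,.045]]
print(proj('scene',P).round(1)); print(proj('side',P).round(1))
im,d=get_image('side');save('side1',im);crop('si1','side1',260,480,140,270,3.6)
im,d=get_image('wrist');save('wrist2',im)
```

```text
[[313.9 210.9]
 [315.1 208.8]
 [304.6 220.1]
 [325.  198. ]
 [344.5 149.7]]
[[323.1 205.8]
 [319.  199.9]
 [312.5 194.1]
 [326.2 206.3]
 [393.  238.5]]
```

View pics/si1.png

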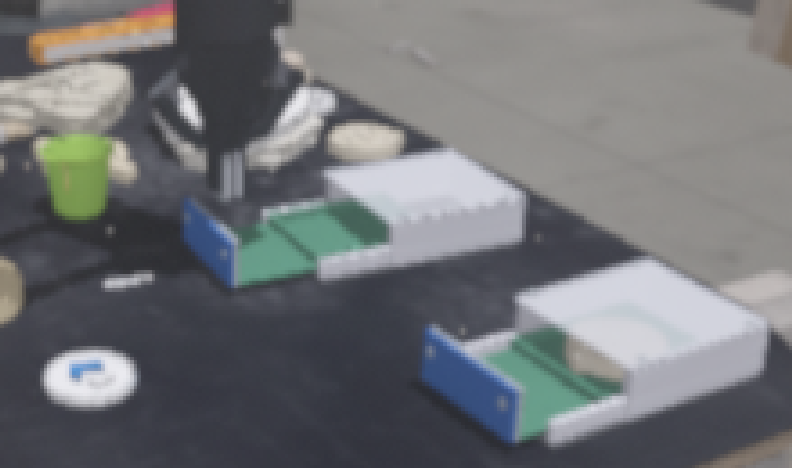

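View pics/wrist2.png

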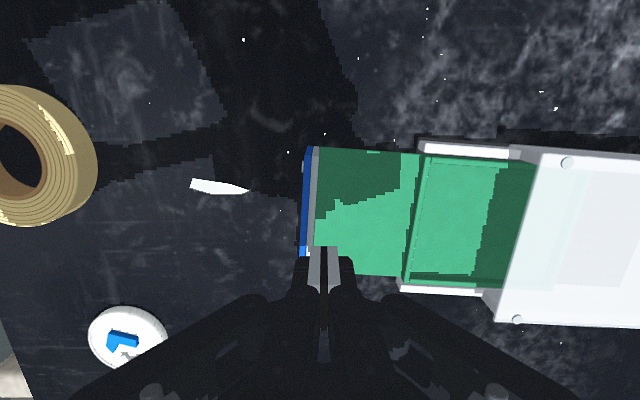

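Run:
```python
from h import *
s=get_state();print(s['position'],s['clock'],s['qpos'])
im,d=get_image('scene')
u,v=np.meshgrid(range(295,330),range(180,212));u=u.ravel();v=v.ravel()
P=bp('scene',np.c_[u,v],d[v,u]).reshape(32,35,3)
for r in range(14,32): print(180+r,[f"{P[r,c,0]:.3f},{P[r,c,1]:.3f},{P[r,c,2]:.3f}" for c in (12,14,16,17,18,20,22)])
im,d=get_image('wrist');T=wristT(s)
for uv in [(315,248),(325,248),(318,260),(333,250),(322,280),(308,200)]:
    print(uv,bp('wrist',[uv],d[uv[1],uv[0]],T=T).round(3),im[uv[1],uv[0]])
```

```text
[0.55559594 0.29727357 0.02865096] 2.725 [ 3.81420625e-01  4.81445379e-01  1.62322231e+00 -8.87245010e-04
  1.02949723e+00  3.96845485e-01]
194 ['0.621,0.215,0.000', '0.565,0.303,0.081', '0.248,0.862,0.582', '0.554,0.309,0.089', '0.551,0.309,0.090', '0.548,0.305,0.088', '0.544,0.305,0.089']
195 ['0.618,0.220,0.001', '0.564,0.304,0.079', '0.557,0.309,0.085', '0.554,0.309,0.086', '0.552,0.308,0.086', '0.548,0.306,0.086', '0.544,0.304,0.086']
196 ['0.617,0.222,-0.001', '0.564,0.305,0.077', '0.557,0.307,0.081', '0.554,0.309,0.083', '0.552,0.309,0.084', '0.548,0.306,0.083', '0.543,0.305,0.084']
197 ['0.615,0.226,0.000', '0.565,0.304,0.073', '0.557,0.308,0.078', '0.555,0.308,0.079', '0.551,0.311,0.083', '0.549,0.305,0.079', '0.544,0.305,0.081']
198 ['0.613,0.229,-0.001', '0.608,0.228,0.000', '0.556,0.310,0.078', '0.554,0.309,0.077', '0.551,0.311,0.080', '0.548,0.306,0.077', '0.545,0.303,0.076']
199 ['0.611,0.233,-0.001', '0.607,0.230,-0.002', '0.557,0.309,0.073', '0.555,0.308,0.073', '0.551,0.310,0.076', '0.549,0.305,0.074', '0.543,0.306,0.076']
200 ['0.609,0.236,-0.001', '0.605,0.234,-0.0
[... 1366 characters left out ...]
1,0.278,0.012', '0.576,0.276,0.011', '0.574,0.275,0.012', '0.573,0.272,0.010', '0.549,0.306,0.045', '0.545,0.304,0.044']
210 ['0.584,0.283,0.011', '0.579,0.281,0.012', '0.575,0.279,0.011', '0.573,0.277,0.011', '0.570,0.278,0.013', '0.547,0.310,0.045', '0.542,0.309,0.046']
211 ['0.582,0.285,0.010', '0.578,0.283,0.010', '0.574,0.281,0.010', '0.572,0.280,0.010', '0.549,0.315,0.046', '0.545,0.313,0.045', '0.542,0.309,0.043']
(315, 248) [[0.551 0.307 0.07 ]] [119 125 131]
(325, 248) [[0.556 0.307 0.07 ]] [22 21 22]
(318, 260) [[0.552 0.307 0.082]] [118 128 133]
(333, 250) [[0.56  0.307 0.072]] [118 126 133]
(322, 280) [[0.554 0.307 0.097]] [23 22 28]
(308, 200) [[0.547 0.323 0.044]] [ 23  67 139]
```

Emit:
drive_tool(motion="0 0 0 0 -0.012 0 0; 0 0 0 0 -0.015 0 0; 0 0 0 0 -0.015 0 0; 0 0 0 0 -0.012 0 0; 0 0 0 0 0 0 0")

```text
clock: 3.45
position: [0.4947, 0.298, 0.0283]
ee_rot: [0.001, 0.712, 0.702, 0.002]
contact_force: [0.7, -0.4, -0.0]
width: 0.0002
```

```bash
cat >> h.py <<'E'
def tips(pre=None):
    "finger tip points from scene/side depth near the TCP in x,y"
    s=get_state();p=s['position'];o={}
    for n in('scene','side'):
        im,d=get_image(n);v,u=np.where(d>0);P=bp(n,np.c_[u,v],d[v,u])
        k=(abs(P[:,0]-p[0])<.03)&(abs(P[:,1]-p[1])<.02)&(P[:,2]>.004)&(P[:,2]<.12)
        Q=P[k];o[n]=Q
        if len(Q): 
            z=np.sort(Q[:,2]);print(n,len(Q),'lowest z',z[:12].round(3),'x',Q[:,0].min().round(3),Q[:,0].max().round(3),'y',Q[:,1].min().round(3),Q[:,1].max().round(3))
        if pre: save(pre+n,im)
    print('t',s['clock'],'pos',p.round(4),'F',s['contact_force'].round(2),s['ee_rot'].round(4));return o
E
python3 - <<'E'
from h import *
tips()
d=np.load('pics/scene0d.npy');v,u=np.where(d>0);P=bp('scene',np.c_[u,v],d[v,u])
k=(abs(P[:,0]-.574)<.07)&(abs(P[:,1])<.02)&(P[:,2]>.06)&(P[:,2]<.35);print(np.sort(P[k][:,2])[:20].round(3))
E
```

```text
scene 326 lowest z [0.065 0.066 0.067 0.068 0.068 0.069 0.07  0.07  0.07  0.07  0.071 0.072] x 0.465 0.524 y 0.286 0.313
side 247 lowest z [0.066 0.066 0.067 0.067 0.068 0.069 0.07  0.07  0.071 0.071 0.071 0.072] x 0.466 0.523 y 0.283 0.309
t 3.45 pos [0.4947 0.298  0.0283] F [ 0.69 -0.4  -0.04] [0.0012 0.7119 0.7023 0.0022]
[0.244 0.245 0.245 0.245 0.245 0.245 0.246 0.246 0.246 0.247 0.248 0.248
 0.248 0.248 0.248 0.248 0.248 0.249 0.249 0.249]
```

Run:
```python
from h import *
s=get_state();p=s['position']
for n in('scene','side'):
    im,d=get_image(n);v,u=np.where(d>0);P=bp(n,np.c_[u,v],d[v,u])-p
    for z in np.arange(.03,.18,.01):
        k=(abs(P[:,0])<.09)&(abs(P[:,1])<.07)&(abs(P[:,2]-z)<.005);Q=P[k]
        if len(Q):print(n,round(z-.037,3),len(Q),Q.min(0)[:2].round(3),Q.max(0)[:2].round(3))
```

```text
scene 0.003 18 [-0.011  0.001] [0.01  0.014]
scene 0.013 50 [-0.015 -0.004] [0.013 0.013]
scene 0.023 52 [-0.015 -0.003] [0.013 0.012]
scene 0.033 44 [-0.015 -0.006] [0.013 0.013]
scene 0.043 65 [-0.031 -0.002] [0.03  0.014]
scene 0.053 162 [-0.04 -0.01] [0.037 0.014]
scene 0.063 122 [-0.048 -0.01 ] [0.044 0.019]
scene 0.073 154 [-0.054 -0.009] [0.052 0.02 ]
scene 0.083 200 [-0.063 -0.005] [0.06  0.019]
scene 0.093 243 [-0.063 -0.012] [0.059 0.021]
scene 0.103 205 [-0.049 -0.004] [0.045 0.021]
scene 0.113 97 [-0.044 -0.006] [0.038 0.013]
scene 0.123 40 [-0.04  -0.004] [0.009 0.036]
scene 0.133 153 [-0.04  -0.011] [0.028 0.039]
side 0.003 18 [-0.012 -0.013] [0.005 0.007]
side 0.013 39 [-0.015 -0.013] [0.013 0.006]
side 0.023 43 [-0.016 -0.012] [0.013 0.005]
side 0.033 38 [-0.015 -0.013] [0.012 0.004]
side 0.043 55 [-0.029 -0.015] [ 0.032 -0.001]
side 0.053 106 [-0.04  -0.015] [0.038 0.012]
side 0.063 107 [-0.048 -0.019] [0.046 0.014]
side 0.073 117 [-0.057 -0.02 ] [0.053 0.012]
side 0.083 147 [-0.063 -0.019] [0.058 0.011]
side 0.093 171 [-0.062 -0.022] [0.057 0.013]
side 0.103 144 [-0.051 -0.022] [0.047 0.008]
side 0.113 121 [-0.043 -0.016] [0.04  0.008]
side 0.123 50 [-0.04  -0.033] [0.034 0.005]
side 0.133 108 [-0.04  -0.039] [0.024 0.014]
```

Emit:
drive_tool(motion="0 0 0 0 0 0.02 0; 0 0 0 0 0 0.016 0; 0 0 0 0 0 0.005 0; 0 0 0 0 0 0 0")

```text
clock: 4.15
position: [0.5001, 0.2986, -0.0138]
ee_rot: [0.002, 0.713, 0.702, 0.004]
contact_force: [-0.4, -0.0, 0.5]
width: 0.0003
```

```bash
python3 -c "
from h import *
tips()"
```

```text
scene 579 lowest z [0.022 0.024 0.025 0.026 0.026 0.026 0.026 0.026 0.028 0.028 0.029 0.029] x 0.47 0.53 y 0.288 0.318
side 496 lowest z [0.025 0.025 0.025 0.026 0.027 0.027 0.028 0.028 0.029 0.029 0.03  0.03 ] x 0.47 0.53 y 0.279 0.315
t 4.15 pos [ 0.5001  0.2986 -0.0138] F [-0.38 -0.04  0.47] [0.0021 0.7126 0.7015 0.0043]
```

Tips are at about z 0.023, no contact. I'll push now.

Emit:
drive_tool(motion="0 0 0 0 0.01 0 0; 0 0 0 0 0.01 0 0; 0 0 0 0 0.01 0 0; 0 0 0 0 0.01 0.001 0; 0 0 0 0 0.01 0 0")

```text
clock: 4.88
position: [0.5523, 0.2974, -0.0126]
ee_rot: [0.002, 0.713, 0.702, 0.004]
contact_force: [-3.3, -2.3, 0.3]
width: -0.0001
```

Emit:
drive_tool(motion="0 0 0 -0.0008 0.01 0 0; 0 0 0 -0.0008 0.01 0.001 0; 0 0 0 -0.0008 0.008 0 0; 0 0 0 -0.0005 0.006 0 0")

```text
clock: 5.38
position: [0.5818, 0.2948, -0.0137]
ee_rot: [-0.003, 0.713, 0.701, -0.001]
contact_force: [-21.3, 4.3, 15.8]
width: 0.0001
```

Emit:
drive_tool(motion="0 0 0 0 0.005 0 0; 0 0 0 0 0.005 0 0")

```text
clock: 5.62
position: [0.5804, 0.2949, -0.0133]
ee_rot: [-0.011, 0.714, 0.7, -0.009]
contact_force: [-12.6, 0.7, 9.3]
width: -0.0001
```

Run:
```python
from h import *
tips('b_')
crop('bsc','b_scene',210,370,120,240,5)
crop('bsi','b_side',300,480,170,270,4)
```

```text
scene 604 lowest z [0.009 0.01  0.011 0.011 0.011 0.012 0.013 0.014 0.014 0.015 0.015 0.015] x 0.551 0.61 y 0.279 0.315
side 510 lowest z [0.01  0.01  0.011 0.012 0.012 0.012 0.012 0.014 0.014 0.014 0.015 0.016] x 0.551 0.61 y 0.275 0.313
t 5.625 pos [ 0.5804  0.2949 -0.0133] F [-12.63   0.69   9.34] [-0.0107  0.7138  0.7002 -0.0091]
```

View pics/bsc.png

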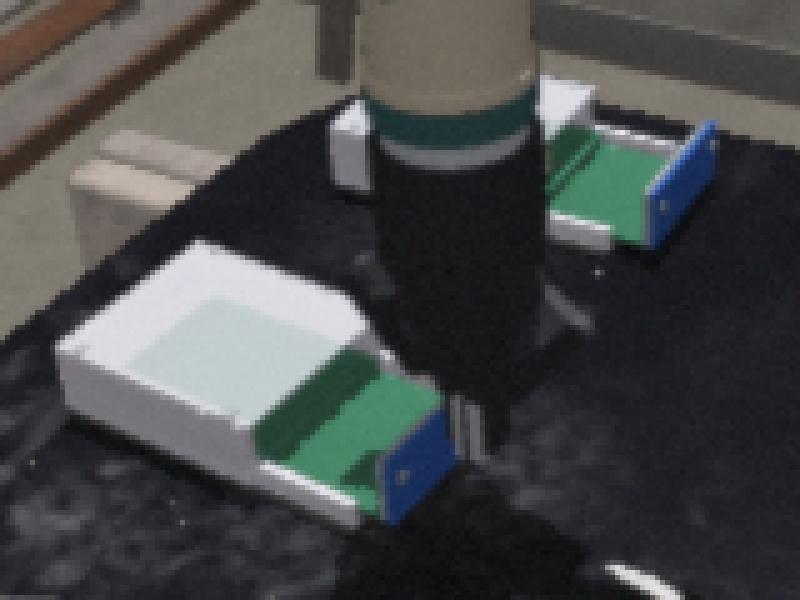

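Emit:
drive_tool(motion="0 0 0 0 -0.015 0 0; 0 0 0 0 -0.02 0 0; 0 0 0 0 -0.02 -0.02 0; 0 0 0 0 -0.02 -0.05 0; 0 0 0 0 -0.02 -0.05 0; 0 0 0 0 0 -0.05 0; 0 0 0 0 0 -0.04 0;0 0 0 0 0 0 0")

```text
clock: 6.72
position: [0.493, 0.297, 0.2054]
ee_rot: [-0.007, 0.713, 0.701, -0.003]
contact_force: [0.1, 0.3, 0.3]
width: 0.0002
```

Run:
```python
from h import *
s=get_state();print(s['clock'],s['position'],s['ee_rot'],s['contact_force'])
im,d=get_image('wrist');save('wrist3',im);np.savez('pics/w3.npz',d=d,T=wristT(s),s=s['position'])
im,d=get_image('scene');save('scene3',im);crop('sc3','scene3',210,370,120,240,5)
```

```text
6.725 [0.49296049 0.2970429  0.20542115] [-0.00656402  0.71336551  0.70075665 -0.00258452] [0.11089271 0.27480066 0.28011685]
```

View pics/wrist3.png

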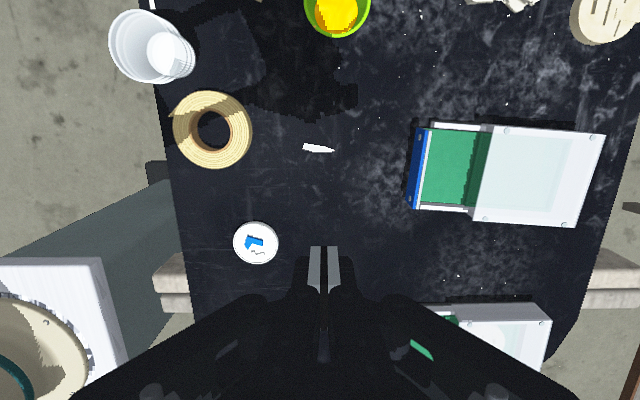

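View pics/sc3.png

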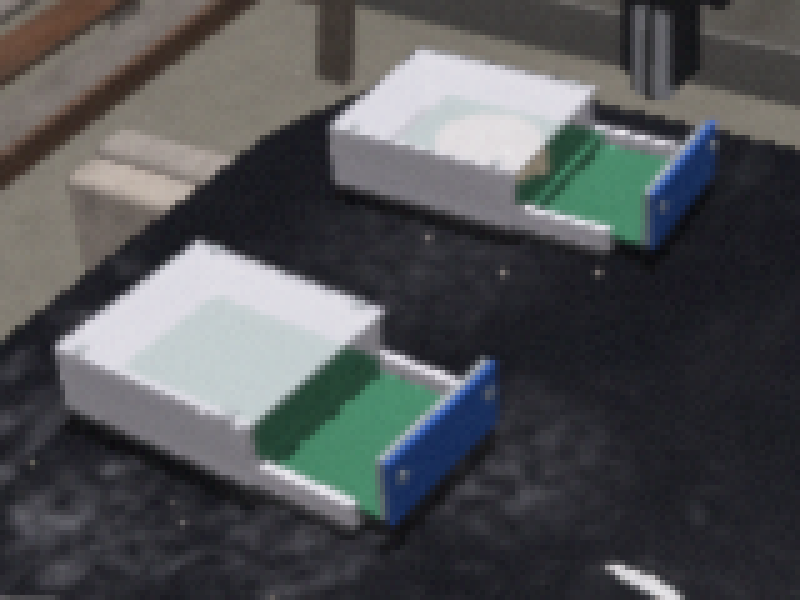

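Run:
```python
from h import *
z=np.load('pics/w3.npz');d,T=z['d'],z['T']
crop('w3c','wrist3',395,615,110,240,3.6)
for uv in [(415,128),(412,208)]: print(bp('wrist',[uv],z=.045,T=T).round(4))
for nm,n,TT,dd in (('empty','wrist',T,d),):
  im=cv2.imread('pics/wrist3.png').astype(int);b,g,r=im[:,:,0],im[:,:,1],im[:,:,2]
  m=((b>90)&(b>g*1.3)&(b>r*1.7)); m[:,:340]=0
  v,u=np.where(m);P=bp('wrist',np.c_[u,v],d[v,u],T=T);P=P[P[:,2]>.04];print('front',np.median(P,0),P[:,1].min(),P[:,1].max())
v,u=np.where(d>0);P=bp('wrist',np.c_[u,v],d[v,u],T=T);P=P[(P[:,1]>.27)&(P[:,1]<.31)&(P[:,2]>.002)&(P[:,2]<.06)&(P[:,0]>.55)]
for x in np.arange(.58,.83,.004):
    q=P[abs(P[:,0]-x)<.002];print(round(x,3),len(q),np.median(q[:,2]).round(3) if len(q) else '',end=' | ')
# loaded by scene/wrist0
print()
from scipy.spatial.transform import Rotation as R
A=np.eye(4);A[:3,:3]=R.from_quat([.7071025,.70711,-.00056,-.0007073]).as_matrix();A[:3,3]=[.57443,.000065,.19495];T0=A@camera_model('wrist')['T_tool_cam']
for uv in [(416,84),(408,188),(341.5,95),(341.5,181.5),(537,84),(519,188)]: print(uv,bp('wrist',[uv],z=.045 if uv[0]<400 else .043,T=T0).round(4))
d=np.load('pics/wrist0d.npy');v,u=np.where(d>0);P=bp('wrist',np.c_[u,v],d[v,u],T=T0);P=P[(P[:,1]>.01)&(P[:,1]<.06)&(P[:,2]>.002)&(P[:,2]<.06)&(P[:,0]>.55)]
for x in np.arange(.58,.83,.004):
    q=P[abs(P[:,0]-x)<.002];print(round(x,3),len(q),np.median(q[:,2]).round(3) if len(q) else '',end=' | ')
```

```text
[[0.5887 0.3458 0.045 ]]
[[0.5917 0.2556 0.045 ]]
front [0.59731014 0.30089612 0.04353262] 0.2550280439789466 0.37486604016989156
0.58 0  | 0.584 0  | 0.588 0  | 0.592 71 0.029 | 0.596 325 0.034 | 0.6 120 0.044 | 0.604 27 0.044 | 0.608 0  | 0.612 12 0.01 | 0.616 87 0.01 | 0.62 104 0.01 | 0.624 106 0.01 | 0.628 104 0.01 | 0.632 108 0.01 | 0.636 100 0.01 | 0.64 105 0.01 | 0.644 101 0.01 | 0.648 104 0.01 | 0.652 108 0.01 | 0.656 98 0.01 | 0.66 111 0.01 | 0.664 106 0.01 | 0.668 270 0.017 | 0.672 170 0.042 | 0.676 198 0.041 | 0.68 220 0.041 | 0.684 186 0.041 | 0.688 129 0.042 | 0.692 123 0.042 | 0.696 118 0.042 | 0.7 127 0.042 | 0.704 121 0.042 | 0.708 122 0.042 | 0.712 120 0.042 | 0.716 124 0.042 | 0.72 114 0.042 | 0.724 127 0.042 | 0.728 122 0.042 | 0.732 121 0.042 | 0.736 113 0.042 | 0.74 127 0.042 | 0.744 121 0.042 | 0.748 123 0.042 | 0.752 124 0.042 | 0.756 121 0.042 | 0.76 115 0.042 | 0.764 133 0.042 | 0.768 119 0.042 | 0.772 123 0.042 | 0.776 115 0.042 | 0.78 128 0.042 | 0.784 118 0.042 | 0.788 126 0.042 | 0.792 81 0.042 | 0.796 10 0.042 | 0.8 0  | 0.804 0  | 0.808 0  | 0.812 0  | 
[... 599 characters left out ...]
01 | 0.66 152 0.018 | 0.664 92 0.01 | 0.668 328 0.04 | 0.672 328 0.041 | 0.676 216 0.042 | 0.68 177 0.042 | 0.684 175 0.042 | 0.688 182 0.042 | 0.692 172 0.042 | 0.696 183 0.042 | 0.7 184 0.042 | 0.704 164 0.042 | 0.708 184 0.042 | 0.712 177 0.042 | 0.716 174 0.042 | 0.72 190 0.042 | 0.724 174 0.042 | 0.728 175 0.042 | 0.732 182 0.042 | 0.736 173 0.042 | 0.74 181 0.042 | 0.744 173 0.042 | 0.748 185 0.042 | 0.752 177 0.042 | 0.756 179 0.042 | 0.76 178 0.042 | 0.764 177 0.042 | 0.768 178 0.042 | 0.772 177 0.042 | 0.776 178 0.042 | 0.78 182 0.042 | 0.784 172 0.042 | 0.788 168 0.042 | 0.792 21 0.041 | 0.796 0  | 0.8 0  | 0.804 0  | 0.808 0  | 0.812 0  | 0.816 0  | 0.82 0  | 0.824 0  | 0.828 0  |
```

View pics/w3c.png

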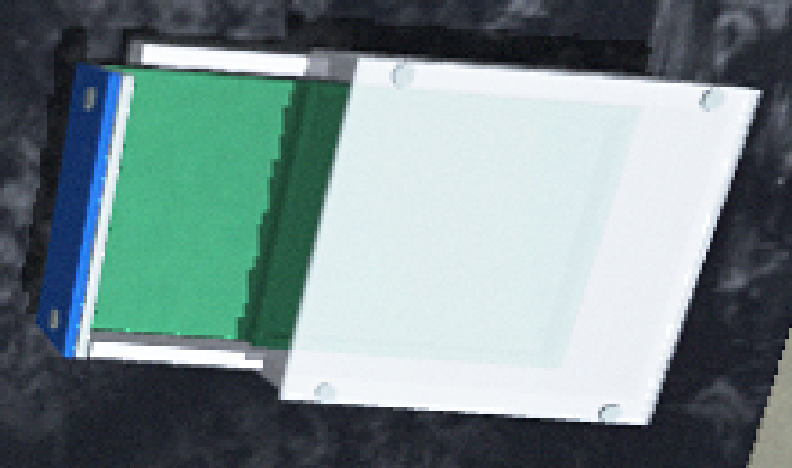

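Emit:
drive_tool(motion="0 0 0 -0.05 0.026 0 0; 0 0 0 -0.05 0.026 0 0; 0 0 0 -0.05 0.026 0 0; 0 0 0 -0.05 0.026 0 0; 0 0 0 -0.045 0.02 0 0; 0 0 0 0 0 0 0; 0 0 0 0 0 0 0")

```text
clock: 7.7
position: [0.6084, 0.0418, 0.1821]
ee_rot: [-0.015, 0.712, 0.701, -0.014]
contact_force: [0.5, 0.3, -0.4]
width: -0.0001
```

```bash
cat >> h.py <<'E'
def togo(x,y,z,yaw=0):
    from scipy.spatial.transform import Rotation as R
    s=get_state();q=s['ee_rot'];A=R.from_quat([q[1],q[2],q[3],q[0]]);D=R.from_euler('z',yaw,degrees=True)*R.from_quat([.70710678,.70710678,0,0])
    print('pos',s['position'].round(4),'t',s['clock'],'F',s['contact_force'].round(2),'turn',np.degrees((A.inv()*D).as_rotvec()).round(2),'shift',A.inv().apply(np.array([x,y,z])-s['position']).round(4))
E
python3 -c "
from h import *
togo(.626,.038,.06)"
```

```text
pos [0.6084 0.0418 0.1821] t 7.7 F [ 0.51  0.31 -0.36] turn [-2.38 -0.08 -0.88] shift [-0.0037  0.0227  0.1212]
```

Emit:
drive_tool(motion="-2.4 0 -0.9 -0.003 0.02 0.02 0; 0 0 0 0 0 0.03 0; 0 0 0 0 0 0.03 0; 0 0 0 0 0 0.02 0; 0 0 0 0 0 0 0")

```text
clock: 8.32
position: [0.6236, 0.0462, 0.0755]
ee_rot: [-0.003, 0.704, 0.71, -0.0]
contact_force: [-0.1, 0.3, -0.4]
width: -0.0002
```

Run:
```python
from h import *
togo(.626,.038,-.013)
im,d=get_image('wrist');save('wrist4',im)
tips()
```

```text
pos [0.6236 0.0462 0.0755] t 8.325 F [-0.1   0.29 -0.37] turn [-0.22 -0.2   0.52] shift [-0.0085  0.0027  0.0885]
scene 130 lowest z [0.009 0.009 0.009 0.009 0.009 0.009 0.009 0.009 0.009 0.009 0.009 0.009] x 0.605 0.654 y 0.026 0.065
side 106 lowest z [0.01  0.011 0.011 0.011 0.011 0.011 0.011 0.011 0.011 0.011 0.011 0.011] x 0.617 0.654 y 0.027 0.066
t 8.375 pos [0.6244 0.0462 0.0766] F [ 0.59  0.05 -0.28] [-1.900e-03  7.039e-01  7.103e-01  6.000e-04]
```

View pics/wrist4.png

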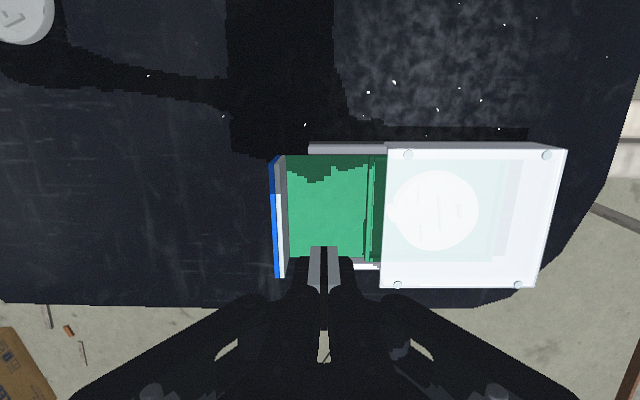

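The finger ends (about 325,250) sit between the lip (280) and the rib (368), over the well. I'm going down in steps.

Emit:
drive_tool(motion="0 0 0.5 -0.007 0.002 0.03 0; 0 0 0 0 0 0.03 0; 0 0 0 0 0 0.02 0; 0 0 0 0 0 0 0; 0 0 0 0 0 0 0")

```text
clock: 9.1
position: [0.6357, 0.0393, 0.0047]
ee_rot: [0.006, 0.707, 0.707, 0.007]
contact_force: [0.2, 0.1, 0.3]
width: -0.0002
```

Run:
```python
from h import *
togo(.626,.038,-.014)
tips('c_');crop('csc','c_scene',270,370,110,200,6.6)
crop('csi','c_side',340,480,190,280,5)
```

```text
pos [0.6357 0.0393 0.0047] t 9.1 F [0.19 0.1  0.33] turn [ 1.06 -0.13  0.06] shift [-0.0014 -0.01    0.0185]
scene 460 lowest z [0.008 0.008 0.009 0.009 0.009 0.009 0.009 0.009 0.01  0.01  0.01  0.01 ] x 0.607 0.665 y 0.02 0.059
side 644 lowest z [0.009 0.01  0.011 0.011 0.011 0.011 0.011 0.011 0.011 0.011 0.011 0.011] x 0.606 0.666 y 0.019 0.059
t 9.1 pos [0.6357 0.0393 0.0047] F [0.19 0.1  0.33] [0.0058 0.7067 0.7074 0.0073]
```

View pics/csi.png

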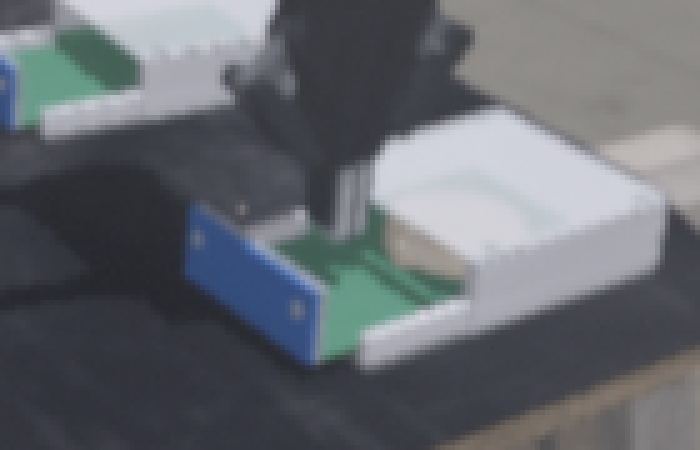

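Emit:
drive_tool(motion="1 0 0 -0.001 -0.012 0.005 0; 0 0 0 0 -0.002 0.008 0; 0 0 0 0 0 0.004 0; 0 0 0 0 0 0 0")

```text
clock: 9.7
position: [0.6211, 0.0383, -0.0122]
ee_rot: [-0.0, 0.707, 0.707, 0.001]
contact_force: [-0.0, 0.7, 0.1]
width: -0.0003
```

Run:
```python
from h import *
togo(.610,.038,-.015)
tips('d_');crop('dsi','d_side',340,480,190,280,5);crop('dsc','d_scene',270,370,110,200,6.6)
```

```text
pos [ 0.6211  0.0383 -0.0122] t 9.7 F [-0.02  0.69  0.14] turn [ 0.11 -0.12  0.06] shift [-0.0003 -0.0111  0.0028]
scene 494 lowest z [0.009 0.009 0.009 0.009 0.009 0.009 0.009 0.01  0.01  0.01  0.01  0.01 ] x 0.591 0.651 y 0.019 0.058
side 679 lowest z [0.01  0.01  0.011 0.011 0.011 0.011 0.011 0.011 0.011 0.011 0.011 0.011] x 0.591 0.651 y 0.018 0.056
t 9.7 pos [ 0.6211  0.0383 -0.0122] F [-0.02  0.69  0.14] [-1.000e-04  7.068e-01  7.074e-01  1.400e-03]
```

View pics/dsi.png

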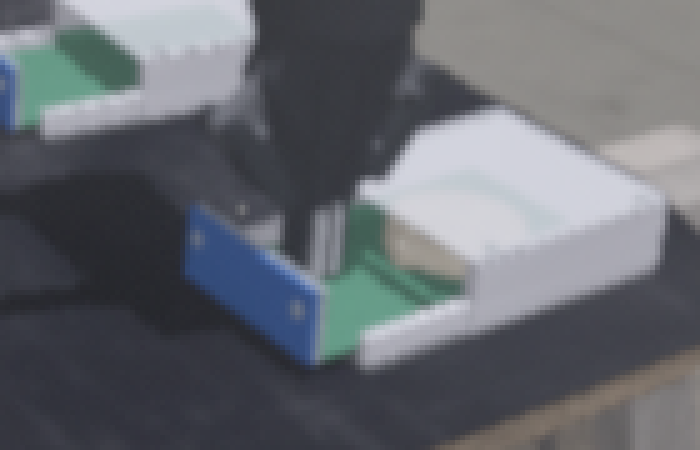

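View pics/dsc.png

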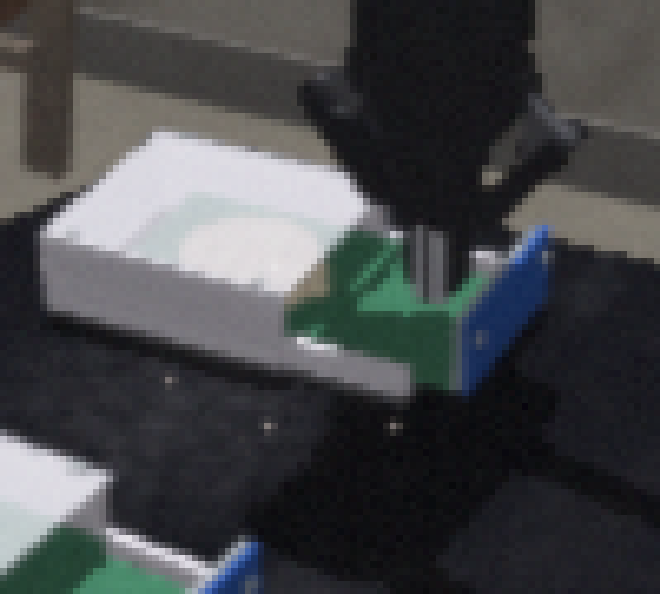

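Emit:
drive_tool(motion="0 0 0 0 -0.006 0 0; 0 0 0 0 -0.006 0 0; 0 0 0 0 -0.006 0 0; 0 0 0 0 -0.006 0 0")

```text
clock: 10.3
position: [0.5984, 0.0381, -0.0114]
ee_rot: [0.002, 0.707, 0.707, 0.003]
contact_force: [1.9, -0.6, -1.5]
width: -0.0002
```

Emit:
drive_tool(motion="0 0 0 0 -0.007 0 0; 0 0 0 0 -0.007 0 0; 0 0 0 0 -0.007 0 0; 0 0 0 0 -0.007 0 0")

```text
clock: 10.8
position: [0.5696, 0.0378, -0.0113]
ee_rot: [0.003, 0.707, 0.707, 0.004]
contact_force: [2.4, -0.7, -1.7]
width: -0.0
```

Run:
```python
from h import *
togo(.510,.038,-.014)
for n in('scene','side'):
    im,d=get_image(n);save('e_'+n,im)
crop('esi','e_side',320,480,180,280,5);crop('esc','e_scene',270,370,110,200,6.6)
```

```text
pos [ 0.5696  0.0378 -0.0113] t 10.8 F [ 2.42 -0.75 -1.7 ] turn [ 0.55 -0.08  0.06] shift [ 0.0002 -0.0596  0.0022]
```

View pics/esi.png

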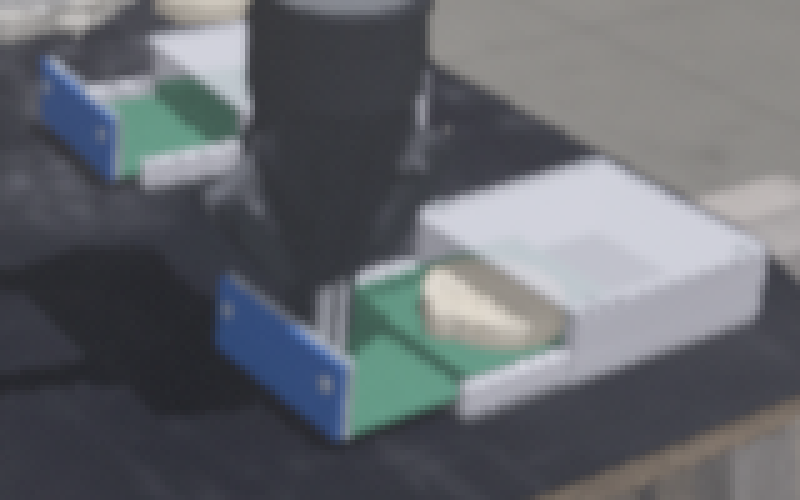

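Emit:
drive_tool(motion="0 0 0 0 -0.007 0 0; 0 0 0 0 -0.007 0 0; 0 0 0 0 -0.007 0 0; 0 0 0 0 -0.007 0 0; 0 0 0 0 -0.007 0 0; 0 0 0 0 -0.007 0 0; 0 0 0 0 -0.006 0 0")

```text
clock: 11.78
position: [0.5188, 0.0375, -0.0112]
ee_rot: [0.003, 0.707, 0.708, 0.004]
contact_force: [2.0, -0.7, -0.5]
width: 0.0001
```

Emit:
drive_tool(motion="0 0 0 0 -0.005 0 0; 0 0 0 0 -0.005 0 0; 0 0 0 0 -0.004 0 0; 0 0 0 0 -0.004 0 0")

```text
clock: 12.28
position: [0.5058, 0.0373, -0.0107]
ee_rot: [0.008, 0.707, 0.707, 0.008]
contact_force: [11.1, -0.3, -9.1]
width: -0.0003
```

Emit:
drive_tool(motion="0 0 0 0 0.007 0 0; 0 0 0 0 0.007 -0.003 0; 0 0 0 0 0 -0.02 0; 0 0 0 0 0 -0.03 0; 0 0 0 0 0 -0.05 0; 0 0 0 0 0 -0.05 0; 0 0 0 0 0 -0.05 0; 0 0 0 0 0 0 0; 0 0 0 0 0 0 0")

```text
clock: 13.4
position: [0.5089, 0.0387, 0.1963]
ee_rot: [-0.001, 0.707, 0.707, 0.002]
contact_force: [-0.3, 0.0, -1.0]
width: 0.0001
```

Run:
```python
from h import *
s=get_state();print(s['clock'],s['position'],s['contact_force'],s['qd'].round(3))
im,d=get_image('wrist');save('f_wrist',im);T=wristT(s)
for n in('scene','side'):
    im2,d2=get_image(n);save('f_'+n,im2)
    if n=='side': crop('fsi','f_side',300,480,170,280,4.4)
    else: crop('fsc','f_scene',210,370,120,240,5)
v,u=np.where(d>0);P=bp('wrist',np.c_[u,v],d[v,u],T=T);P=P[(P[:,1]>.01)&(P[:,1]<.06)&(P[:,2]>.002)&(P[:,2]<.06)&(P[:,0]>.44)]
for x in np.arange(.47,.70,.004):
    q=P[abs(P[:,0]-x)<.002];print(round(x,3),np.median(q[:,2]).round(3) if len(q) else '',end=' | ')
```

```text
13.4 [0.50889683 0.03867161 0.19633796] [-0.32244692  0.03603896 -0.96024381] [ 0.    -0.014 -0.029  0.002  0.009  0.001]
0.47  | 0.474  | 0.478  | 0.482 0.044 | 0.486 0.044 | 0.49 0.042 | 0.494 0.01 | 0.498 0.01 | 0.502 0.01 | 0.506 0.01 | 0.51 0.01 | 0.514 0.01 | 0.518 0.01 | 0.522 0.01 | 0.526 0.01 | 0.53 0.01 | 0.534 0.01 | 0.538 0.01 | 0.542 0.01 | 0.546 0.01 | 0.55 0.01 | 0.554 0.01 | 0.558 0.018 | 0.562 0.01 | 0.566 0.01 | 0.57 0.01 | 0.574 0.01 | 0.578 0.011 | 0.582 0.022 | 0.586 0.022 | 0.59 0.023 | 0.594 0.022 | 0.598 0.022 | 0.602 0.022 | 0.606 0.022 | 0.61 0.022 | 0.614 0.022 | 0.618 0.022 | 0.622 0.022 | 0.626 0.022 | 0.63 0.022 | 0.634 0.022 | 0.638 0.022 | 0.642 0.022 | 0.646 0.01 | 0.65 0.01 | 0.654 0.01 | 0.658 0.01 | 0.662 0.016 | 0.666 0.041 | 0.67 0.042 | 0.674 0.041 | 0.678 0.041 | 0.682 0.041 | 0.686 0.042 | 0.69 0.042 | 0.694 0.042 | 0.698 0.042 |
```

View pics/f_wrist.png

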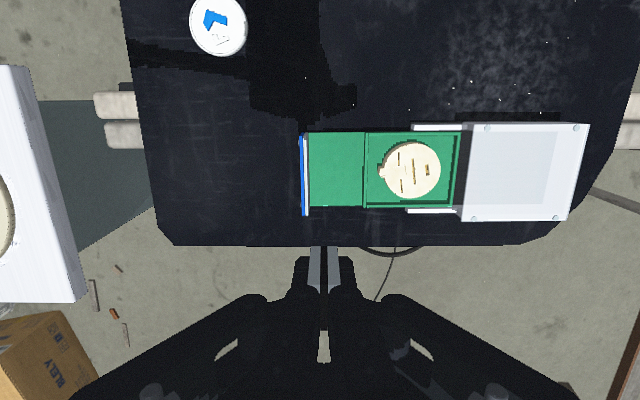

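View pics/fsc.png

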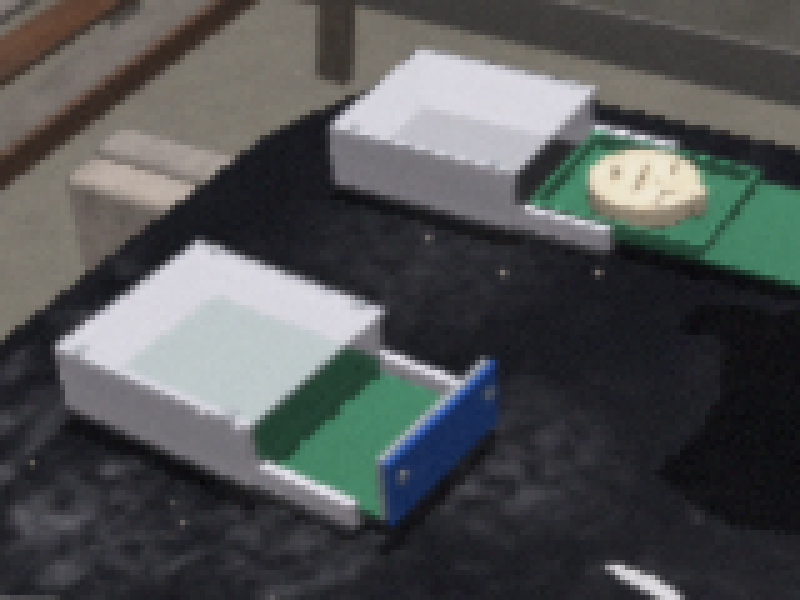

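View pics/fsi.png

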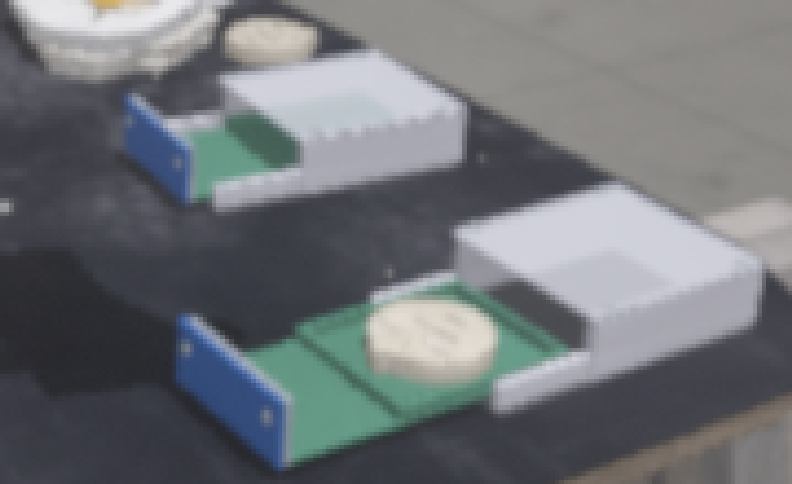

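```bash
python3 -c "
from h import *
s=get_state();print(s['clock'],s['contact_force'],s['qd'].round(3));print(sign_off())"
```

```text
13.55 [-0.73889429 -0.40685207 -0.70740139] [-0.001  0.003  0.003 -0.001  0.001  0.   ]
the job is handed in; nothing more can be done
None
```

I pushed the empty tray home first. Then I hooked the shut fingertips behind the loaded tray's lip, drew it out to its stop, lifted clear and handed the job in at 13.6 s.

**Last checks:**
- **Empty tray:** it stopped against its end with a force of about 21 N. Its lip's inner face is about 63 mm in front of the cover.
- **Loaded tray:** it stopped at about 11 N, with its lip about 174 mm in front of the cover. That is about 110 mm more than the empty tray's, which agrees with one tray home and the other at its stop.
- **Casting:** it lies flat in its pocket, a few millimetres from the centre.
- **Robot:** the fingers are clear of everything, and the remaining force reading is about 1 N, which is noise.
- **Bystanders:** nothing touched them. I did not measure their final positions.

**What disagreed:** the shut fingertips are about 37 mm higher than the reported tool position. My first push therefore passed over the empty tray's lip without touching it. I measured the offset with the scene and side depth cameras, lowered the tool to suit, and pushed again.

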